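Lock the orange sanding drum into the bench finisher

TASK

Fit the orange sanding drum into the bayonet chuck of the green bench finisher: line its two brass lugs up with the two slots, push it fully home, then twist it clockwise (seen from above) by about 65 degrees so that the lugs lock under the plate, and let go. Leave the blue felt drum and the grey ribbed drum standing where they are.

Things in the scene. Friction and masses are not known exactly. Their poses are not given: they have to be found in the camera images.
- sanding_drum: Orange drum to fit, 91 mm tall, 0.35 kg, upright on the bench. Origin: centre of underside, z up. Foot: brass bar 80 long (x) x 16 x 8 high, its ends the two lugs; hub diameter 44, to 22 high. Drum diameter 54, 22 to 56 high. On top a black grip block 44 (x, parallel to the lugs) x 22 (y), 55 to 91 high: pinch across y, TCP 80 above origin. Same after a half turn about z.
- felt_drum: Bystander: same shape, size, origin and axes as the sanding drum, but its drum is blue felt. Leave it alone.
- rubber_drum: Bystander: same shape, size, origin and axes as the sanding drum, but its drum is grey with three dark bands. Leave it alone.
- chuck: Fixed green finisher 170 mm square, 41 high; chuck diameter 112, 63 high. Origin: underside centre, on the bench. Plate 57 to 63 high: bore 56, slots (yellow marks) at +x and -x, 28 wide at the bore, wider outward, to 48 from axis. Seat 45 high: a drum is home with its underside on it. Turns freely clockwise from above (yaw falls), locked past 50 deg, stops at 80; other way blocked at 17.
Not all that is in view belongs to the job. Leave any pink or purple look-alike of the sanding_drum alone.

How it is judged:
On the way:
1. the sanding drum is down in the chuck with its lugs through the slots (z of sanding_drum in the frame of chuck below 0.05 m and horizontal distance between sanding_drum and chuck below 0.012 m and angle between the x axis of sanding_drum and the x axis of chuck, either way round below 0.5 rad), for 0.1 s.
At the end, for the whole second after the job is handed in: The sanding drum rests in the chuck, underside within 4 mm of the seat and within 12 mm of its axis, upright within 7 degrees, its lugs turned at least 46 degrees away from the slots, still; the other two drums stand upright within 30 mm of where they were (z of sanding_drum in the frame of chuck between 0.041 and 0.049 m and horizontal distance between sanding_drum and chuck below 0.012 m and angle between the x axis of sanding_drum and the x axis of chuck, either way round above 0.8 rad and angle between sanding_drum's own z axis and vertical below 0.12 rad and linear speed of sanding_drum below 0.02 m/s and angle between each of felt_drum, rubber_drum's own z axis and vertical below 0.15 rad and distance of each of felt_drum, rubber_drum from where it was at the start of the episode below 0.03 m); the robot touches nothing.
It fails at once if another drum is knocked over or moved by more than 30 mm (distance of any of felt_drum, rubber_drum from where it was at the start of the episode above 0.03 m or angle between any of felt_drum, rubber_drum's own z axis and vertical above 0.35 rad).
It also fails if it takes over 42 s, if anything falls off the work surface, if the arm or the gripper's body presses on something with over 40 N, if the wrist force passes 120 N, or if a joint passes its speed limit or range.

ROBOT

A 6-joint arm with a two-finger parallel gripper is mounted at the origin on the work surface. World frame = base frame: x ahead of the robot, y to its left, z up, the work surface at z = 0. Lengths are in m, angles in rad, forces in N, time in s.
With the tool pointing down it reaches from about 0.3 to 0.875 m from the base axis. Payload 6.4 kg.
Tool frame: the origin (TCP) lies between the finger pads, 19 mm behind the fingertips; this is the grasp point; z points along the fingers, y is the line along which they close (so a half turn about z gives the same grasp; the last joint's range is limited). The gripper opens to 85 mm and grips with 20 to 120 N. Pads are 22 mm wide; open, the fingers measure 114 mm over their backs; the gripper's body (76 mm by 85 mm) begins 54 mm behind the grasp point. The pads swing forward as they close: fully open they stand 13 mm farther back than shut.
Start: joints at [1.024, 0.181, 1.607, -0, 1.354, -0.206], TCP at [0.192, 0.542, 0.25] pointing down, gripper open.
Joint ranges: [-2.99, 2.99], [-0.89, 2.07], [0.3, 2.58], [-1.14, 4.28], [0, 2.63], [-3.12, 3.12]. Speed limits (rad/s): [2.57, 2.57, 3.01, 3.14, 3.14, 3.14].

INTERFACE

Orientations are given as a unit quaternion [w, x, y, z].
In Python, from bench import ctrl gives the robot as it stands.
- The arm moves only by the tool drive_tool, never from a script. Its argument "plan" is a list that holds one entry, the list of rows, each a list of 4 numbers: the shift along the tool's x, y, z scaled (see below), then the turn about the tool's z scaled (see below). In form: [[[x, y, z, roll], ...]]. A call has 1 to 12 rows; each row is the pose to reach, as a shift and turn from the pose commanded when the call began, along the tool's axes at that moment, turning the shorter way round; what a row does not reach only later rows make up. The controller multiplies each number of a shift by 400 mm and each number of a turn by 180 degrees. A row lasts 1/12 s, in which the tool goes at most 41.7 mm and 7.16 degrees, less where a joint would pass 70% of its speed; a pose out of reach is approached as far as the arm can. A call with a number of a shift or a turn outside -1 to 1 is refused whole. A call with a gripper value outside its range is refused whole. "jaw" is the closure, from 0 (fully open) to 1 (shut), set as the call begins (left out, the last holds). The fingers move at their own pace and stop on an object; the grip force is fixed at half the most. Time passes only in rows, so rows that repeat a pose let the fingers close. It gives the time, the measured TCP pose, the force, the opening and the grip force at its end, in the units of the state.
- ctrl.get_obs(): the state, without advancing time (a new reading comes with each control period).
- ctrl.camera(name): name is "scene" or "top" or "wrist"; returns (picture, depth): 384x512x3 uint8, red, green, blue; 384x512 float32, m along the optical axis (not along the pixel's ray), 0 where there is no reading.
- ctrl.camera_info(name): a dict with "camera_matrix" (3x3 intrinsics, pixels), "R" (3x3) and "t" (3): a world point X has camera coordinates R X + t; the wrist camera has in their place "T_tool_cam" (4x4, takes a point from camera to tool coordinates, whose origin is the TCP and whose axes are the flange's). Camera axes: x right, y down, z forward; pixel columns grow to the right and rows downward; lengths in m; the calibration is good to about 2 mm. The wrist camera is an equidistant fisheye: a pixel r from the principal point sees the ray r / f radians off the axis. A picture is of the moment at which its call begins: read the wrist's pose just before it. camera_info takes no time and is no camera call.
- ctrl.hand_in(): hands the job in; it is judged then, once.
The state is a dict: "time_s": time; "q": joint angles; "dq": joint speeds; "joint_efforts": joint torques, N m; "eef_pos": TCP position; "eef_rot": TCP orientation; "wrist_force": force on the tool from outside, world axes, zero at the start; "torque": the same for the moment, N m; "opening": opening from 0.0 (shut) to 1.0 (fully open); "grasp_force": force on a finger pad.
Only numpy, scipy, OpenCV 4.12 (cv2) and the standard library are available. Lean on these libraries where they do the work, as an engineer would, in place of code of your own. Each camera call takes 0.05 s, during which the arm holds its last target. There are 200 camera calls.

## Working session

There is one attempt and no reset: what is moved stays moved. The work goes in short steps, Python scripts to look and compute and a tool call to move; the robot and the scene stay as the last step left them, time stands still between calls to the robot, and variables do not carry over. Pictures are saved under pics/ and viewed, at most 10 in all, crops included, and the job is handed in when it is done.

Besides the shell and the picture viewer there is one more tool, called after "Call:" in YAML: its name, and indented under it one key for each argument. drive_tool: Moves the arm, as the interface text tells. Its arguments: {"type":"object","properties":{"plan":{"type":"array"},"jaw":{"type":"number"}},"required":["plan"]}

```bash
mkdir -p pics
cat > h.py <<'E'
import numpy as np, cv2
from bench import ctrl
def save(n,p): cv2.imwrite(f'pics/{n}.png',p[:,:,::-1])
def pts(name,depth):
    ci=ctrl.camera_info(name);K=np.array(ci['camera_matrix']);R=np.array(ci['R']);t=np.array(ci['t'])
    v,u=np.mgrid[:depth.shape[0],:depth.shape[1]]
    d=depth
    c=np.stack([(u-K[0,2])/K[0,0]*d,(v-K[1,2])/K[1,1]*d,d],-1)
    return (c-t)@R
def ray(name,u,v,z):
    ci=ctrl.camera_info(name);K=np.array(ci['camera_matrix']);R=np.array(ci['R']);t=np.array(ci['t'])
    d=R.T@np.linalg.inv(K)@np.array([u,v,1.]);o=-R.T@t
    return o+d*(z-o[2])/d[2]
E
python3 - <<'E'
from h import *
o=ctrl.get_obs();print({k:np.round(v,3) for k,v in o.items()})
for n in ('top','scene'):
    p,d=ctrl.camera(n);save(n+'0',p);np.savez(f'/tmp/{n}.npz',p=p,d=d);ci=ctrl.camera_info(n);print(n,ci)
print(ctrl.camera_info('wrist'))
E
```

```text
{'time_s': np.float64(0.0), 'q': array([ 1.024,  0.182,  1.608, -0.   ,  1.354, -0.206]), 'dq': array([-0.002,  0.   ,  0.001,  0.001, -0.001, -0.002]), 'joint_efforts': array([ 0.0000e+00, -4.4489e+01, -3.5133e+01, -0.0000e+00,  9.0000e-03,
       -0.0000e+00]), 'eef_pos': array([0.192, 0.541, 0.249]), 'eef_rot': array([-0.   ,  0.17 ,  0.986, -0.001]), 'wrist_force': array([ 0.39 , -0.597, -1.153]), 'torque': array([-0.01 , -0.032,  0.   ]), 'grasp_force': np.float64(0.0), 'opening': np.float64(0.997)}
top {'camera_matrix': array([[375.4397403 ,   0.        , 252.03276852],
       [  0.        , 375.4397403 , 195.90671662],
       [  0.        ,   0.        ,   1.        ]]), 'R': array([[-0.06974819, -0.9975479 , -0.00577728],
       [-0.97633521,  0.06945115, -0.20480747],
       [ 0.2047065 , -0.00864439, -0.97878523]]), 't': array([0.07492408, 0.59265988, 0.76845439])}
scene {'camera_matrix': array([[450.75379562,   0.        , 252.15261954],
       [  0.        , 450.75379562, 188.51804654],
       [  0.        ,   0.        ,   1.        ]]), 'R': array([[-0.17242961,  0.98500451,  0.00584357],
       [ 0.75743804,  0.13638099, -0.63850438],
       [-0.62972664, -0.10567092, -0.76959601]]), 't': array([ 0.05203408, -0.43332972,  1.30469894])}
{'camera_matrix': array([[297.31863964,   0.        , 257.15925944],
       [  0.        , 297.31863964, 191.50941752],
       [  0.        ,   0.        ,   1.        ]]), 'T_tool_cam': array([[ 5.63934366e-04, -9.64973836e-01, -2.62345532e-01,
         6.78155060e-02],
       [ 9.99999454e-01,  3.13356101e-04,  9.96981413e-04,
         9.75308250e-05],
       [-8.79853405e-04, -2.62345951e-01,  9.64973485e-01,
        -1.23150374e-01],
       [ 0.00000000e+00,  0.00000000e+00,  0.00000000e+00,
         1.00000000e+00]])}
```

View pics/top0.png

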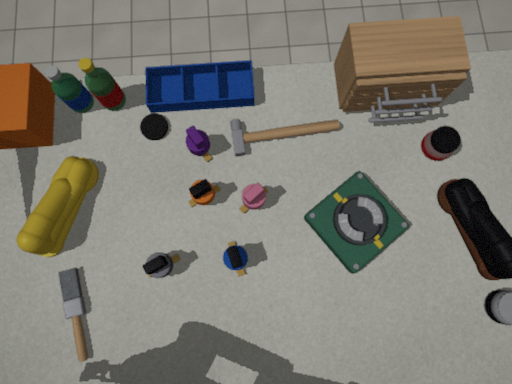

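View pics/scene0.png

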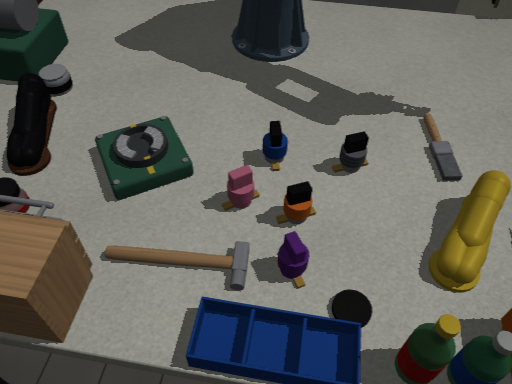

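Top view: the orange drum is at (202,190), the blue at (236,258), the grey at (158,265), the pink and purple look-alikes at (254,196) and (198,142), and the chuck at (360,220) with yellow marks near (367,198) and (378,243). The scene view shows the orange drum at (298,203) and the chuck at (140,146).

```bash
cat > m.py <<'E'
from h import *
def comps(m,amin):
    n,l,s,c=cv2.connectedComponentsWithStats(m.astype(np.uint8));return [(l==i,s[i,4],c[i]) for i in range(1,n) if s[i,4]>=amin]
def tri(a,b):
    A=[];B=[]
    for n,(u,v) in (('top',a),('scene',b)):
        ci=ctrl.camera_info(n);P=ci['camera_matrix']@np.c_[ci['R'],ci['t']];
        for k,x in ((0,u),(1,v)):
            r=x*P[2]-P[k];A.append(r[:3]);B.append(-r[3])
    s=np.linalg.lstsq(np.array(A),np.array(B),rcond=None);return s[0]
box={'top':(175,165,230,220),'scene':(270,170,325,230)}; cbox={'top':(305,170,410,275),'scene':(95,115,195,200)}
if __name__=='__main__':
  blk={};mk={}
  for n in ('top','scene'):
    f=np.load(f'/tmp/{n}.npz');p=f['p'];d=f['d'];X=pts(n,d);hsv=cv2.cvtColor(p,cv2.COLOR_RGB2HSV);H,S,V=[hsv[...,i].astype(int) for i in range(3)]
    def win(b): w=np.zeros(H.shape,bool);w[b[1]:b[3],b[0]:b[2]]=1;return w
    z=X[...,2]
    w=win(box[n])
    top=w&(V<60)&(z>.083); print(n,'block top px',top.sum(),'z',np.median(z[top]))
    c=np.argwhere(top)[:,::-1].astype(float); blk[n]=c.mean(0)
    P=np.array([ray(n,u,v,.091)[:2] for u,v in c]);r=cv2.minAreaRect((P*1000).astype(np.float32));print(' rect',r,cv2.boxPoints(r).tolist(),P.mean(0))
    e,V2=np.linalg.eigh(np.cov(P.T));print(' major ang',np.degrees(np.arctan2(V2[1,1],V2[0,1])),e**.5)
    org=w&(H<14)&(S>190)&(V>120); 
    br=w&(H>12)&(H<28)&(S>110)&(z<.03)&(V>70)
    for m,a,cc in comps(br,5): print(' lug',a,cc,ray(n,*cc,.008)[:2],np.median(z[m]))
    w=win(cbox[n]); y=w&(H>18)&(H<32)&(S>130)&(V>100)
    mk[n]=[cc for m,a,cc in comps(y,6)]
    for m,a,cc in comps(y,6): print(' mark',a,cc,ray(n,*cc,.063)[:2],np.median(z[m]))
    rg=w&(S<60)&(z>.052)&(z<.075); q=X[rg]; print(' ring',rg.sum(),np.median(q,0),q.min(0),q.max(0))
  print('tri block',tri(blk['top'],blk['scene']))
  for a in mk['top']:
    for b in mk['scene']: print('tri mark',a,b,tri(a,b))
E
python3 m.py
```

```text
top block top px 195 z 0.09175957445409984
 rect ((616.3495483398438, 143.68675231933594), (22.407331466674805, 41.58185958862305), 28.087291717529297) [[596.6766357421875, 156.75428771972656], [616.2540283203125, 120.0694808959961], [636.0224609375, 130.6192169189453], [616.445068359375, 167.30401611328125]] [0.61635723 0.14386967]
 major ang 116.28166849394601 [0.00639437 0.01195075]
 lug 31 [216.35483871 188.29032258] [0.63203919 0.11555977] 0.008997714929748993
 lug 40 [192.6   202.375] [0.6020818  0.17299003] 0.009008396355439471
 mark 73 [339.63013699 197.93150685] [ 0.57793571 -0.15897169] 0.04368140827402994
 mark 75 [377.74666667 241.42666667] [ 0.4773428  -0.22934428] 0.04372275223980285
 ring 1162 [ 0.52683605 -0.19497759  0.06376981] [ 0.47451141 -0.25295657  0.05209863] [ 0.58377289 -0.14241809  0.06896781]
scene block top px 259 z 0.09068159476227586
 rect ((648.1744384765625, 153.8524169921875), (80.98748779296875, 44.453948974609375), 22.573932647705078) [[602.250732421875, 158.83192443847656], [619.3155517578125, 117.78382110595703], [694.09814453125, 148.87290954589
[... 541 characters left out ...]
[ 0.58736242 -0.14302692  0.06697043]
tri block [0.61817369 0.14404277 0.08378673]
tri mark [339.63013699 197.93150685] [132.69230769 125.38461538] [ 0.57064071 -0.16424354  0.1463055 ]
tri mark [339.63013699 197.93150685] [146.64285714 157.14285714] [ 0.57814272 -0.16288044  0.06998847]
tri mark [339.63013699 197.93150685] [150.6744186  169.39534884] [ 0.58214284 -0.16362962  0.03869851]
tri mark [377.74666667 241.42666667] [132.69230769 125.38461538] [ 0.47828311 -0.2336338   0.05478405]
tri mark [377.74666667 241.42666667] [146.64285714 157.14285714] [ 0.47844597 -0.23824231 -0.04002237]
tri mark [377.74666667 241.42666667] [150.6744186  169.39534884] [ 0.47964608 -0.24166695 -0.07934606]
```

```bash
python3 -c "
import cv2,numpy as np
a=cv2.imread('pics/top0.png');b=cv2.imread('pics/scene0.png')
f=lambda i,x,y,w:cv2.resize(i[y:y+w,x:x+w],(390,290+100-90),interpolation=cv2.INTER_NEAREST)
g=lambda i,x,y:cv2.resize(i[y:y+60,x:x+80],(400,300),interpolation=cv2.INTER_NEAREST)
h=lambda i,x,y:cv2.resize(i[y:y+90,x:x+120],(400,300),interpolation=cv2.INTER_NEAREST)
cv2.imwrite('pics/c.png',np.vstack([np.hstack([g(a,162,160),h(a,300,175)]),np.hstack([g(b,258,172),h(b,85,110)])]))"
```

```text
(no output)
```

View pics/c.png

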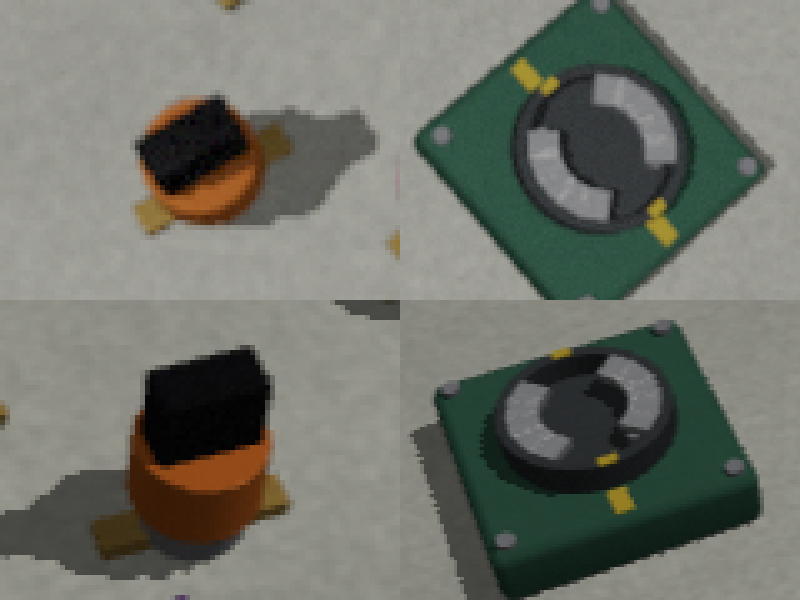

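The crops show the orange drum's grip block parallel to its lugs, at about 117.5° yaw. The chuck's slot gaps line up with the yellow marks, and each mark has a piece on the plate and a piece on the base. Next I'll refine the chuck pose by splitting the marks by height.

```bash
cat > c.py <<'E'
from m import *
bs={};ms={}
for n in ('top','scene'):
    f=np.load(f'/tmp/{n}.npz');p=f['p'];d=f['d'];X=pts(n,d);hsv=cv2.cvtColor(p,cv2.COLOR_RGB2HSV);H,S,V=[hsv[...,i].astype(int) for i in range(3)]
    w=np.zeros(H.shape,bool);b=cbox[n];w[b[1]:b[3],b[0]:b[2]]=1;z=X[...,2]
    y=w&(H>18)&(H<32)&(S>100)&(V>80)
    for nm,mm,zz in (('plate',y&(z>.053),.063),('base',y&(z<.053),.0415)):
        L=[(a,cc,ray(n,*cc,zz)[:2]) for m_,a,cc in comps(mm,5)]
        print(n,nm,L)
        if len(L)==2: D=L[0][2]-L[1][2];print('  mid',(L[0][2]+L[1][2])/2,'ang',np.degrees(np.arctan2(D[1],D[0])),np.linalg.norm(D))
    # plate disc outline: not green, raised
    disc=w&(S<90)&(z>.054)|(y&(z>.054))|(w&(V<75)&(S<90))
    disc=cv2.morphologyEx(disc.astype(np.uint8),cv2.MORPH_CLOSE,np.ones((5,5)))
    cn=max(cv2.findContours(disc,0,cv2.CHAIN_APPROX_NONE)[0],key=cv2.contourArea)
    hull=cv2.convexHull(cn)[:,0]
    P=np.array([ray(n,*q,.063)[:2] for q in hull.astype(float)]);print(' disc',cv2.minEnclosingCircle((P*1000).astype(np.float32)))
    # light plate segments
    seg=w&(S<50)&(V>95)&(z>.055); q=np.argwhere(seg)[:,::-1]
    P=np.array([ray(n,*k,.063)[:2] for k in q.astype(float)])
    for m_,a,cc in comps(seg,60): print(' seg',a,ray(n,*cc,.063)[:2]);ms.setdefault(n,[]).append(cc)
    print(' segs circ',cv2.minEnclosingCircle((P*1000).astype(np.float32)), 'height',np.median(z[seg]))
print(tri(np.mean(ms['top'],0),np.mean(ms['scene'],0)))
E
python3 c.py
```

```text
top plate [(np.int32(24), array([344.16666667, 200.16666667]), array([ 0.57224385, -0.16831797])), (np.int32(25), array([376.56, 236.76]), array([ 0.48746323, -0.22818203]))]
  mid [ 0.52985354 -0.19825   ] ang 35.22612523110573 0.10378563668972002
top base [(np.int32(53), array([337.60377358, 197.13207547]), array([ 0.58410724, -0.15990565])), (np.int32(55), array([378.16363636, 243.43636364]), array([ 0.47424625, -0.23679654]))]
  mid [ 0.52917674 -0.1983511 ] ang 34.98788809018664 0.1340956651508837
 disc ((528.0247802734375, -195.77764892578125), 58.769073486328125)
 seg 327 [ 0.54818149 -0.22543719]
 seg 331 [ 0.51065563 -0.17053244]
 segs circ ((520.8812866210938, -184.67698669433594), 137.32525634765625) height 0.06391829731483852
scene plate [(np.int32(16), array([133. , 125.5]), array([ 0.48673826, -0.22936556])), (np.int32(15), array([146.53333333, 157.26666667]), array([ 0.5722422, -0.1704208]))]
  mid [ 0.52949023 -0.19989318] ang -145.41837277189092 0.10385281839268526
scene base [(np.int32(47), array([150.46808511, 169.42553191]), array([ 0.5846758 , -0.16180564]))]
 disc ((537.1007690429688, -197.2882537841797), 69.93793487548828)
 seg 213 [ 0.51165596 -0.1715825 ]
 seg 229 [ 0.55016199 -0.22632951]
 segs circ ((569.0453491210938, -163.34185791015625), 117.73892211914062) height 0.06345406179376079
[ 0.52977021 -0.19925392  0.06154974]
```

```bash
cat > g.py <<'E'
import sys
from h import *
from scipy.spatial.transform import Rotation as Ro
# args: x y z yaw(deg of tool y)  -> shift/turn in tool axes, scaled
x,y,z,yaw=map(float,sys.argv[1:5])
o=ctrl.get_obs();R=Ro.from_quat(np.roll(o['eef_rot'],-1)).as_matrix()
y0=np.degrees(np.arctan2(R[1,1],R[0,1]))
s=R.T@(np.array([x,y,z])-o['eef_pos'])
print('t',o['time_s'],'pos',np.round(o['eef_pos'],4),'yaw',round(y0,2),'F',np.round(o['wrist_force'],1),'open',o['opening'],'grip',o['grasp_force'],'q6',o['q'][5])
print('scaled',np.round(s/.4,4),'roll',round(((y0-yaw+180)%360-180)/180,4))
E
python3 g.py .617 .144 .20 27.5
```

```text
t 0.1 pos [0.1919 0.5415 0.2492] yaw 70.47 F [ 0.2 -0.2 -0.3] open 1.0030089821930352 grip 0.0 q6 -0.20629012628954635
scaled [-1.3337 -0.5813  0.1234] roll 0.2387
```

Call:
drive_tool:
  plan:
    - [[-0.65, -0.285, 0, 0.239], [-0.65, -0.285, 0, 0.239], [-0.65, -0.285, 0, 0.239], [-0.65, -0.285, 0, 0.239], [-0.65, -0.285, 0, 0.239], [-0.65, -0.285, 0, 0.239], [-0.65, -0.285, 0, 0.239], [-0.65, -0.285, 0, 0.239], [-0.65, -0.285, 0, 0.239]]
  jaw: 0.35

```text
time_s: 0.85
eef_pos: [0.4001, 0.3462, 0.2496]
eef_rot: [-0.0, 0.521, 0.854, -0.0]
wrist_force: [-0.0, 0.5, -0.5]
opening: 0.648
grasp_force: 0.0
```

```bash
python3 g.py .617 .144 .20 27.5
```

```text
t 0.85 pos [0.4001 0.3462 0.2496] yaw 27.25 F [-0.   0.5 -0.5] open 0.6478564004849298 grip 0.0 q6 0.012979835380084518
scaled [-0.6976  0.2507  0.1236] roll -0.0014
```

Call:
drive_tool:
  plan:
    - [[-0.698, 0.251, 0.124, 0], [-0.698, 0.251, 0.124, 0], [-0.698, 0.251, 0.124, 0], [-0.698, 0.251, 0.124, 0], [-0.698, 0.251, 0.124, 0], [-0.698, 0.251, 0.124, 0], [-0.698, 0.251, 0.124, 0], [-0.698, 0.251, 0.124, 0], [-0.698, 0.251, 0.124, 0], [-0.698, 0.251, 0.124, 0]]

```text
time_s: 1.68
eef_pos: [0.6161, 0.1472, 0.1996]
eef_rot: [-0.001, 0.519, 0.855, -0.0]
wrist_force: [1.0, -0.3, -0.3]
opening: 0.651
grasp_force: 0.0
```

```bash
python3 g.py .617 .144 .081 27.5
cat > w.py <<'E'
from h import *
from scipy.spatial.transform import Rotation as Ro
o=ctrl.get_obs();R=Ro.from_quat(np.roll(o['eef_rot'],-1)).as_matrix();e=o['eef_pos']
p,d=ctrl.camera('wrist')
ci=ctrl.camera_info('wrist');K=ci['camera_matrix'];T=ci['T_tool_cam']
v,u=np.mgrid[:384,:512];a=(u-K[0,2])/K[0,0];b=(v-K[1,2])/K[1,1];r=np.hypot(a,b)+1e-9
C=np.stack([np.sin(r)*a/r,np.sin(r)*b/r,np.cos(r)],-1)
D=C@(R@T[:3,:3]).T; O=e+R@T[:3,3]
def at(z): return O+D*((z-O[2])/D[...,2])[...,None]
W=O+D*(d/C[...,2])[...,None]   # depth points
H,S,V=[x.astype(int) for x in cv2.split(cv2.cvtColor(p,cv2.COLOR_RGB2HSV))]
E
python3 - <<'E'
from w import *
save('w1',p)
top=(V<60)&(S<130)&(abs(W[...,2]-.091)<.012)&(np.hypot(W[...,0]-.617,W[...,1]-.144)<.04)
P=at(.091)[top][:,:2];print(top.sum(),np.median(W[top][:,2]),P.mean(0),cv2.minAreaRect((P*1000).astype(np.float32)))
E
```

```text
t 1.6833 pos [0.6161 0.1472 0.1996] yaw 27.48 F [ 1.  -0.3 -0.3] open 0.6512166171446407 grip 0.0 q6 -0.43253992067857816
scaled [-0.0087 -0.0012  0.2965] roll -0.0001
1339 0.09000432799244654 [0.61603624 0.14736204] ((616.385986328125, 146.96841430664062), (20.8044376373291, 44.103599548339844), 27.549619674682617)
```

View pics/w1.png

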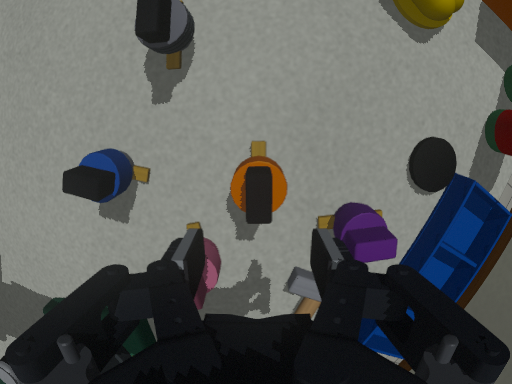

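The wrist view shows the orange drum's block upright in the picture at (259,195). It lies between the finger planes, and its yaw is as estimated. I'll re-measure with the arm settled.

```bash
python3 - <<'E'
from w import *
print(e)
top=(V<60)&(S<130)&(abs(W[...,2]-.091)<.012)&(np.hypot(W[...,0]-.617,W[...,1]-.144)<.04)
P=at(.091)[top][:,:2];print(top.sum(),np.median(W[top][:,2]),P.mean(0),cv2.minAreaRect((P*1000).astype(np.float32)))
E
python3 g.py .617 .1445 .081 27.5
```

```text
[0.61574382 0.14788819 0.20002353]
1312 0.08997916361075971 [0.61597548 0.14727353] ((616.5711059570312, 147.1582794189453), (20.755712509155273, 45.18485641479492), 26.983196258544922)
t 1.7833 pos [0.6157 0.1481 0.2004] yaw 27.58 F [-0.4  0.3  0.7] open 0.6475527896979603 grip 0.0 q6 -0.4327745681687864
scaled [-0.0098 -0.0012  0.2985] roll 0.0004
```

```bash
python3 g.py .6163 .1465 .081 27.5
```

```text
t 1.7833 pos [0.6157 0.1481 0.2004] yaw 27.58 F [-0.4  0.3  0.7] open 0.6475527896979603 grip 0.0 q6 -0.4327745681687864
scaled [-0.0046 -0.0005  0.2986] roll 0.0004
```

Call:
drive_tool:
  plan:
    - [[-0.004, 0, 0.1, 0], [-0.004, 0, 0.18, 0], [-0.004, 0, 0.24, 0], [-0.004, 0, 0.28, 0], [-0.004, 0, 0.297, 0], [-0.004, 0, 0.297, 0], [-0.004, 0, 0.297, 0], [-0.004, 0, 0.297, 0]]

```text
time_s: 2.45
eef_pos: [0.6187, 0.1454, 0.0836]
eef_rot: [0.001, 0.519, 0.855, 0.001]
wrist_force: [-0.4, -0.2, 1.0]
opening: 0.647
grasp_force: 0.0
```

Call:
drive_tool:
  plan:
    - [[0, 0, 0, 0], [0, 0, 0, 0], [0, 0, 0, 0], [0, 0, 0, 0], [0, 0, 0, 0], [0, 0, 0, 0], [0, 0, 0, 0], [0, 0, 0, 0], [0, 0, 0, 0]]
  jaw: 1.0

```text
time_s: 3.2
eef_pos: [0.6187, 0.1447, 0.0829]
eef_rot: [0.001, 0.519, 0.855, 0.001]
wrist_force: [-0.4, 0.8, 6.1]
opening: 0.245
grasp_force: 60.2
```

```bash
python3 g.py .6163 .1465 .23 27.5
```

```text
t 3.2 pos [0.6187 0.1447 0.0829] yaw 27.44 F [-0.4  0.8  6.1] open 0.24534658626543443 grip 60.210585594177246 q6 -0.4357786366711923
scaled [ 0.0064 -0.0025 -0.3677] roll -0.0003
```

Call:
drive_tool:
  plan:
    - [[0, 0, -0.06, 0], [0, 0, -0.16, 0], [0, 0, -0.26, 0], [0, 0, -0.35, 0], [0, 0, -0.37, 0], [0, 0, -0.37, 0], [0, 0, -0.37, 0], [0, 0, -0.37, 0]]

```text
time_s: 3.87
eef_pos: [0.6158, 0.1445, 0.2261]
eef_rot: [-0.002, 0.519, 0.855, -0.002]
wrist_force: [-0.3, -0.5, -4.4]
opening: 0.249
grasp_force: 59.9
```

```bash
python3 g.py .5295 -.199 .23 -55
```

```text
t 3.8667 pos [0.6158 0.1445 0.2261] yaw 27.45 F [-0.3 -0.5 -4.4] open 0.2489239840459532 grip 59.93262827396393 q6 -0.43579782840169873
scaled [-0.6627 -0.5875 -0.0084] roll 0.458
```

Call:
drive_tool:
  plan:
    - [[-0.663, -0.588, 0, 0.458], [-0.663, -0.588, 0, 0.458], [-0.663, -0.588, 0, 0.458], [-0.663, -0.588, 0, 0.458], [-0.663, -0.588, 0, 0.458], [-0.663, -0.588, 0, 0.458], [-0.663, -0.588, 0, 0.458], [-0.663, -0.588, 0, 0.458], [-0.663, -0.588, 0, 0.458], [-0.663, -0.588, 0, 0.458], [-0.663, -0.588, 0, 0.458], [-0.663, -0.588, 0, 0.458]]

```text
time_s: 4.87
eef_pos: [0.5295, -0.1991, 0.2262]
eef_rot: [-0.002, 0.955, 0.297, -0.002]
wrist_force: [-0.1, 1.0, -4.0]
opening: 0.247
grasp_force: 60.5
```

Call:
drive_tool:
  plan:
    - [[0, 0, 0, 0], [0, 0, 0, 0], [0, 0, 0, 0], [0, 0, 0, 0]]

```text
time_s: 5.2
eef_pos: [0.5309, -0.1987, 0.2287]
eef_rot: [-0.001, 0.953, 0.302, -0.001]
wrist_force: [0.3, -0.9, -3.7]
opening: 0.25
grasp_force: 60.5
```

```bash
python3 g.py .5295 -.199 .2 -55
python3 - <<'E'
from w import *
np.savez('/tmp/w.npz',p=p,d=d)
t,dt=ctrl.camera('top');s,ds=ctrl.camera('scene');np.savez('/tmp/t2.npz',p=t,d=dt);np.savez('/tmp/s2.npz',p=s,d=ds)
save('w2',p)
x=cv2.resize(t[140:290,260:460],(400,300),interpolation=cv2.INTER_NEAREST);y=cv2.resize(s[60:210,50:250],(400,300),interpolation=cv2.INTER_NEAREST)
save('m2',np.vstack([np.hstack([x,y]),np.hstack([cv2.resize(p,(400,300)),cv2.resize(p[120:270,160:360],(400,300))])]))
E
```

```text
t 5.2 pos [ 0.5309 -0.1987  0.2287] yaw -54.88 F [ 0.3 -0.9 -3.7] open 0.25020232542740045 grip 60.475709438323975 q6 0.3905414001743934
scaled [-0.0034 -0.0012  0.0717] roll 0.0007
```

View pics/m2.png

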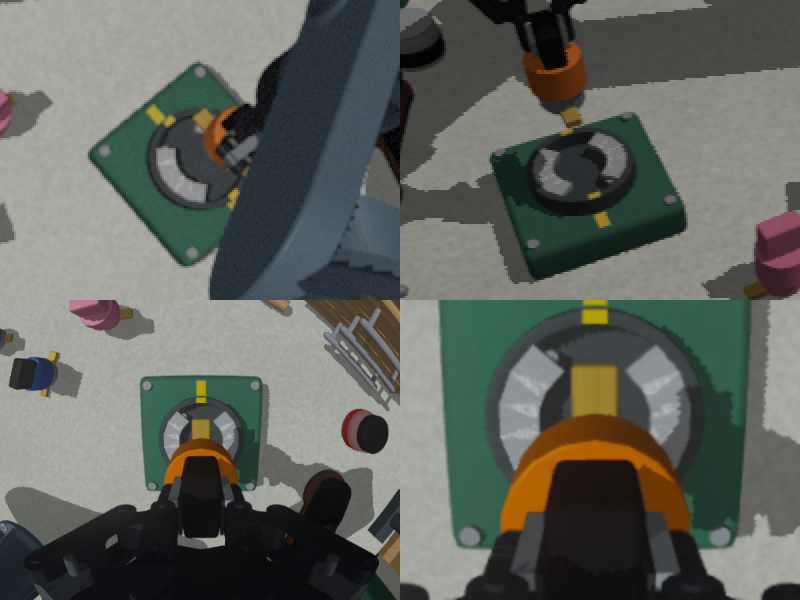

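The drum is held above the chuck. In the wrist view the lug lies in line with the yellow mark between the two plate segments. I'll quantify that from the wrist view.

Run:
```python
from w import *
from m import comps
y=(H>15)&(H<32)&(S>110)&(V>80); y[:, :220]=0; y[:,300:]=0; y[230:]=0
print(e)
for m_,a,cc in comps(y,15):
    z=np.median(W[m_][:,2])
    zz=min([.063,.0415,.154],key=lambda k:abs(k-z)) 
    T_=(at(zz)[m_]-e)@R
    print(a,cc,'z',z,'tool x',np.percentile(T_[:,0],[1,50,99])*1e3,'y mean',T_[:,1].mean()*1e3,'y range',np.percentile(T_[:,1],[1,99])*1e3,'world',at(zz)[m_].mean(0))
    # lateral slope
    print('   slope deg',np.degrees(np.polyfit(T_[:,0],T_[:,1],1)[0]))
# base square corners in green
g=(H>60)&(H<95)&(S>80)&(abs(W[...,2]-.041)<.01)
P=at(.041)[g][:,:2];h=(P*1000).astype(np.float32);print('green',cv2.minAreaRect(h))
```

```text
[ 0.53123815 -0.19885765  0.22942927]
235 [256.49361702 112.54042553] z 0.04109250454392527 tool x [55.86066807 65.29007993 75.75036991] y mean -2.143255254629369 y range [-7.83343001  3.56438189] world [ 0.58379712 -0.15929912  0.0415    ]
   slope deg -0.1249977500836111
98 [256.5 128. ] z 0.06279197821651175 tool x [47.75051438 50.68458738 53.61893228] y mean -2.068370302226001 y range [-8.36552848  4.22941979] world [ 0.57150224 -0.16802658  0.063     ]
   slope deg 0.05099583024657445
607 [256.69357496 164.40856672] z 0.15363042294010318 tool x [21.97821995 31.00092293 39.21131714] y mean -1.6659573859618608 y range [-9.56643294  6.03097618] world [ 0.55539413 -0.17984722  0.154     ]
   slope deg -0.4535305032610739
846 [246.46808511 203.69503546] z 0.20165368801216405 tool x [-14.11948259   4.83260945  12.07090901] y mean -8.942397146206165 y range [-27.97989427  22.19740438] world [ 0.52833688 -0.189951    0.154     ]
   slope deg 71.61821879868648
green ((540.3414916992188, -263.4656982421875), (213.76321411132812, 348.9031677246094), 8.978608131408691)
```

Call:
drive_tool:
  plan:
    - [[-0.003, 0, 0.06, 0], [-0.003, 0, 0.12, 0], [-0.003, 0, 0.16, 0], [-0.003, 0, 0.18, 0], [-0.003, 0, 0.195, 0], [-0.003, 0, 0.21, 0], [-0.003, 0, 0.225, 0], [-0.003, 0, 0.235, 0], [-0.003, 0, 0.24, 0], [-0.003, 0, 0.24, 0], [-0.003, 0, 0.24, 0]]

```text
time_s: 6.32
eef_pos: [0.5305, -0.1999, 0.134]
eef_rot: [0.0, 0.954, 0.301, 0.0]
wrist_force: [0.0, -0.2, -3.4]
opening: 0.244
grasp_force: 60.3
```

```bash
python3 g.py .530 -.1993 .128 -55
```

```text
t 6.3167 pos [ 0.5305 -0.1999  0.134 ] yaw -54.98 F [ 0.  -0.2 -3.4] open 0.2439005110019916 grip 60.33335208892822 q6 0.38998527377394987
scaled [-0.0001 -0.0019  0.0149] roll 0.0001
```

Call:
drive_tool:
  plan:
    - [[0, 0, 0.004, 0], [0, 0, 0.008, 0], [0, 0, 0.011, 0], [0, 0, 0.014, 0], [0, 0, 0.014, 0], [0, 0, 0.014, 0]]

```text
time_s: 6.82
eef_pos: [0.5302, -0.1997, 0.1279]
eef_rot: [-0.0, 0.954, 0.301, -0.0]
wrist_force: [0.1, 0.5, -4.0]
opening: 0.247
grasp_force: 60.5
```

Call:
drive_tool:
  plan:
    - [[0, 0, 0.002, 0], [0, 0, 0.004, 0], [0, 0, 0.006, 0], [0, 0, 0.006, 0], [0, 0, 0.006, 0]]

```text
time_s: 7.23
eef_pos: [0.5304, -0.1999, 0.1279]
eef_rot: [0.0, 0.954, 0.301, 0.0]
wrist_force: [-6.5, 3.2, 14.3]
opening: 0.245
grasp_force: 63.0
```

Contact at the seat. Easing off slightly and twisting clockwise.

Call:
drive_tool:
  plan:
    - [[0, 0, -0.003, 0.03], [0, 0, -0.003, 0.06], [0, 0, -0.003, 0.095], [0, 0, -0.003, 0.13], [0, 0, -0.003, 0.165], [0, 0, -0.003, 0.2], [0, 0, -0.003, 0.235], [0, 0, -0.003, 0.27], [0, 0, -0.003, 0.305], [0, 0, -0.003, 0.335], [0, 0, -0.003, 0.365], [0, 0, -0.003, 0.365]]

```text
time_s: 8.23
eef_pos: [0.5308, -0.2005, 0.1279]
eef_rot: [0.001, 0.964, -0.266, 0.001]
wrist_force: [-0.5, -0.5, 4.6]
opening: 0.246
grasp_force: 61.4
```

```bash
python3 g.py .530 -.1993 .128 -120;python3 -c "
from h import *
print(ctrl.get_obs()['torque'])"
```

```text
t 8.2333 pos [ 0.5308 -0.2005  0.1279] yaw -120.88 F [-0.5 -0.5  4.6] open 0.24632597166065298 grip 61.42801880836487 q6 1.5399773284865488
scaled [-0.0033 -0.0014 -0.0002] roll -0.0049
[-0.04482265  0.22622164 -0.00396373]
```

Call:
drive_tool:
  plan:
    - [[0, 0, 0, 0], [0, 0, 0, 0], [0, 0, 0, 0], [0, 0, 0, 0], [0, 0, 0, 0], [0, 0, 0, 0]]
  jaw: 0.35

```text
time_s: 8.73
eef_pos: [0.5302, -0.1997, 0.1267]
eef_rot: [-0.0, 0.964, -0.264, -0.0]
wrist_force: [0.2, 1.0, -0.2]
opening: 0.649
grasp_force: 0.0
```

Call:
drive_tool:
  plan:
    - [[0, 0, -0.05, 0], [0, 0, -0.12, 0], [0, 0, -0.2, 0], [0, 0, -0.28, 0], [0, 0, -0.28, 0], [0, 0, -0.28, 0], [0, 0, -0.28, 0], [0, 0, -0.28, 0]]

```text
time_s: 9.4
eef_pos: [0.5294, -0.1993, 0.2372]
eef_rot: [-0.0, 0.964, -0.265, -0.001]
wrist_force: [0.2, 0.4, -0.4]
opening: 0.652
grasp_force: 0.0
```

Run:
```python
from w import *
save('w3',p)
top=(V<60)&(S<130)&(abs(W[...,2]-.136)<.012)&(np.hypot(W[...,0]-.53,W[...,1]+.199)<.035)
P=at(.136)[top][:,:2];print(e,top.sum(),np.median(W[top][:,2]),P.mean(0),cv2.minAreaRect((P*1000).astype(np.float32)),ctrl.get_obs()['opening'])
```

```text
[ 0.52944575 -0.19925543  0.23717684] 1403 0.13509555994529063 [ 0.53126547 -0.20067205] ((531.1238403320312, -200.60923767089844), (20.109378814697266, 44.86387252807617), 59.35914993286133) 0.6485781779879429
```

View pics/w3.png

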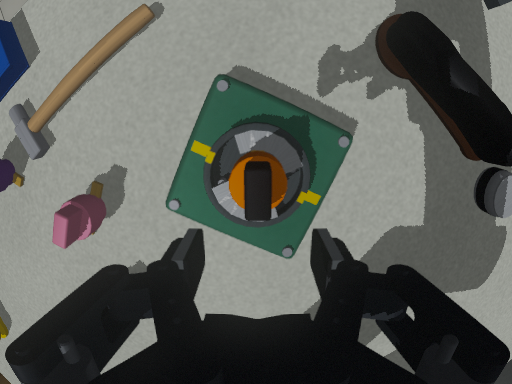

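The view shows the drum seated, with its grip block at (258,190) turned about 65° from the yellow marks at (203,152) and (309,198). The block top is at 0.135 m, which puts the drum home, and the gripper is clear. Handing in.

```bash
python3 -c "
from bench import ctrl
print(ctrl.hand_in())"
```

```text
the job is handed in; nothing more can be done
None
```

The orange sanding drum is seated in the chuck, twisted about 65° clockwise so its lugs are locked, and released; the blue and grey drums were not touched, and the job is handed in (no verdict was returned).

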